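Uncouple the specimen shaker

ROBOT

A 7-joint arm with a two-finger parallel gripper is mounted at the origin on the work surface. World frame = base frame: x ahead of the robot, y to its left, z up, the work surface at z = 0. Lengths are in m, angles in rad, forces in N, time in s.
With the tool pointing down it reaches from about 0.35 to 0.9 m from the base axis. Payload 8.1 kg.
Tool frame: the origin (TCP) lies midway between the tips of the shut fingers; the grasp point (between the pads) lies 19 mm behind it; x points along the fingers, y is the direction in which the jaws open and shut, and the axes are right-handed (so a half turn about x gives the same grasp; the last joint's range is limited). The gripper opens to 85 mm and grips with 20 to 120 N. Pads are 22 mm wide; open, the fingers measure 114 mm over their backs; the gripper's body (76 mm by 85 mm) begins 54 mm behind the grasp point. The pads swing forward as they close: fully open they stand 13 mm farther back than shut.
Start: joints at [-0.103, 0.434, 0.025, 1.573, -0.012, 1.134, -0.075], TCP at [0.625, -0, 0.231] pointing down, gripper open.
Joint ranges: [-2.62, 2.62], [-0.44, 2.09], [-1.27, 1.32], [0.08, 2.57], [-1.32, 4.46], [0.12, 2], [-2.74, 2.74]. Speed limits (rad/s): [2.22, 2.22, 3.01, 3.01, 3.14, 3.14, 3.14].

INTERFACE

Orientations are given as [roll, pitch, yaw] about the fixed x, y, z axes, in that order (R = Rz(yaw) Ry(pitch) Rx(roll)).
In Python, from plant import move_to, movel, move_j, open_gripper, close_gripper, pause, inverse_kinematics, state, snapshot, camera_info, IKError, hand_in gives the robot as it stands. The module is installed in compiled form; this text tells all that it offers. Calls block until the motion is done:
- move_to(position, orientation): joint-space move of the TCP to a pose.
- movel(position, max_speed=0.15, ori=None, threshold=None): straight line of the TCP; ori=None keeps the orientation; max_speed is the mean speed in m/s. With threshold (N) it stops when the force on the tool has changed by that much, and returns True; else False.
- move_j(angles): joint-space move.
- open_gripper() and close_gripper(): open the fingers fully, or close them until they stop; the grip force is fixed at half the most.
- pause(seconds).
- inverse_kinematics(position, orientation): joint angles nearest the present ones, or None.
- state(): the state.
- snapshot(name): name is "scene" or "side" or "wrist"; returns the picture (400x640x3 uint8, red, green, blue); there is no depth.
- camera_info(name): a dict with "fx", "fy", "cx", "cy" (pixels), "dist_coeffs" ([k1, k2, p1, p2, k3] as OpenCV has them; the pictures are not rectified), "pose" (4x4, takes a point from camera to world coordinates); the wrist camera has in their place "mount" (4x4, takes a point from camera to tool coordinates, whose origin is the TCP and whose axes are the tool frame's). Camera axes: x right, y down, z forward; pixel columns grow to the right and rows downward; lengths in m; the calibration is good to about 2 mm. A picture is of the moment at which its call begins: read the wrist's pose just before it. camera_info takes no time and is no camera call.
A pose or a line that the arm cannot do raises IKError and nothing moves.
- hand_in(): hands the job in, once; it reports no verdict.
The state is a dict: "time_s": time; "joint_pos": joint angles; "qvel": joint speeds; "joint_efforts": joint torques, N m; "eef_pos": TCP position; "tcp_rot": TCP orientation; "wrist_force": force on the tool from outside, world axes, zero at the start; "wrist_torque": the same for the moment, N m; "finger_gap": finger opening in m.
Only numpy, scipy, OpenCV 4.12 (cv2) and the standard library are available. Lean on these libraries where they do the work, as an engineer would, in place of code of your own. Each camera call takes 0.05 s, during which the arm holds its last target.

TASK

The blue lid on one of the jars clipped to the specimen shaker has ridden up: press it down until it is fully home. Then pull the red tab of the spring latch on the blue drawbar sideways, towards the robot, lift the drawbar's end off the ball stud of the drive while the latch is open, and finish with the gripper still holding that end steady, raised at least 5 cm from where it lay. Leave the other things on the table where they stand.

Things in the scene. Friction and masses are not known exactly. Their poses are not given: they have to be found in the camera images.
- shaker: white specimen shaker, fixed (place and yaw vary). Origin on the table under its middle; +y runs from drive to jar deck, -x is the side facing the robot, z up. Drive block 150 x 120 x 30 mm (x, y, z) centred at y = -105 mm carries the ball stud; deck 270 x 110 mm, 40 mm high, centred at y = 130 mm, carries three jars in a row at x = -70, 0, 70 mm, y = 135 mm.
- ball_top (a point): top of the steel ball stud (ball 32 mm across, flat underneath, on a 10 mm neck), in the shaker at (0, -105, 88) mm; its axes are the shaker's. The coupler covers it at the start.
- drawbar: blue hinged bar, 20 mm wide. Origin on its hinge axis (along the shaker's x, at y = 85 mm, 80 mm above the table). Level, its axes are the shaker's; 190 mm along its -y sits the coupler, a 46 x 46 mm cap over the ball. Its end swings up only, at most 0.6 rad, and falls back when let go (0.28 to 0.46 kg). While the latch is shut its bolt lets it rise only about 2 mm.
- coupler (a point): centre of the top face of the coupler cap, at (0, -190, 16) mm in the drawbar's frame; 96 mm above the table when coupled, 8 mm above ball_top.
- latch_tab (a point): grip point of the upright red latch tab on the coupler, 15 mm below the tab's top edge, 27 mm above the steel slide plate under it; axes as the drawbar's. Tab 12 mm thick (x), 28 mm wide (y), 42 mm tall. With the latch shut at (-4, -190, 47) mm in the drawbar's frame; moves with the latch. The drawbar can be lifted by this tab.
- latch (a joint): latch travel in m: 0 shut, at most 0.014 pulled. Pulling moves the tab along the drawbar's own -x (sideways, towards the side facing the robot). A spring draws it back: 3.6 N shut, 7.8 N at full travel. The bolt is clear of the ball from about 0.0075 m; held there, the drawbar can be lifted.
- lid_blue (a joint): how far the blue lid has ridden up, in m: 0 fully home, 0.005 to 0.009 at the start. It slides straight down with about 6 N of friction and stays where it is left.
- lid_blue_top (a point): centre of the top of the blue jar lid, a disc 54 mm across and 16 mm thick (the only blue lid). Fully home its top is 114 mm above the table.
- jar_blue: glass jar with the blue lid, 56 mm across, in one of the three clips of the deck (which one varies), held fast. Origin: centre of its underside.
- jar_white1: the same jar with a white lid already home, held fast in another clip. Origin: centre of its underside. Top 114 mm above the table.
- jar_white2: another jar with a white lid already home, held fast. Origin: centre of its underside. Top 114 mm above the table.
- tube_rack: bystander: clear rack of stoppered test tubes, 220 x 70 x 118 mm, in the white tray. Origin: centre of its underside.
- amber_bottle: bystander: amber bottle, 60 mm across, 120 mm tall. Origin: centre of its underside.
- dark_bottle: bystander: dark brown bottle with a black cap, 56 mm across, 100 mm tall. Origin: centre of its underside.
- forceps_cup: bystander: clear cup of forceps, 76 mm across, 180 mm tall with the forceps. Origin: centre of its underside.
- spare_jar: bystander: loose jar with a white lid, 56 mm across, 74 mm tall. Origin: centre of its underside.
- steel_bowl: bystander: steel bowl, 90 mm across, 40 mm tall. Origin: centre of its underside.

How it is judged:
On the way, in this order (a step that is already met when the one before it is completed fails the run):
1. the blue lid is pressed fully home while the drawbar is still coupled (value of joint lid_blue below 0.0015 m and z of coupler in the frame of ball_top below 0.014 m), for 0.2 s.
2. the latch is pulled open with the coupler still down on the ball (value of joint latch above 0.007 m and z of coupler in the frame of ball_top below 0.018 m), for 0.05 s.
At the end, for the whole second after the job is handed in: The blue lid is within 1.5 mm of fully home; the coupler is at least 45 mm higher than where it lay on the ball, still, and the fingers are touching the drawbar or its latch with more than 1 N, so that only the gripper keeps it up (value of joint lid_blue below 0.0015 m and z of coupler in the frame of ball_top above 0.053 m and contact force between the fingers and drawbar above 1 N and linear speed of drawbar below 0.03 m/s and angular speed of drawbar below 0.15 rad/s); the arm keeps its last pose, push and grip.
It fails at once if a bystander (tube rack, bottles, forceps cup, loose jar, bowl) is moved more than 3 cm (distance of any of tube_rack, amber_bottle, dark_bottle, forceps_cup, spare_jar, steel_bowl from where it was at the start of the episode above 0.03 m).
It also fails if it takes over 45 s, if anything falls off the work surface, if the arm or the gripper's body presses on something with over 40 N, if the wrist force passes 120 N, or if a joint passes its speed limit or range.

## Working session

There is one attempt and no reset: what is moved stays moved. The work goes in short steps, each a Python script; the robot and the scene stay as the last script left them, time stands still between calls to the robot, and variables do not carry over. Pictures are saved under pics/ and viewed, and the job is handed in when it is done.

```bash
ls; mkdir -p pics; python3 - <<'E'
from plant import *
import cv2
for n in ["scene","side","wrist"]:
    im=snapshot(n); cv2.imwrite(f"pics/{n}0.png",im[:,:,::-1]); print(n,camera_info(n))
s=state();print(s)
E
```

```text
pics
scene {'fx': 436.7348223607713, 'fy': 436.7348223607713, 'cx': 317.14730149844445, 'cy': 198.58343568282564, 'dist_coeffs': array([1.32844572e-05, 0.00000000e+00, 0.00000000e+00, 0.00000000e+00,
       0.00000000e+00]), 'pose': array([[-0.52206718,  0.65600784, -0.54506841,  1.22497689],
       [ 0.8529    ,  0.40358762, -0.33117762,  0.44103568],
       [ 0.00272775, -0.63778582, -0.77020894,  1.07444494],
       [ 0.        ,  0.        ,  0.        ,  1.        ]])}
side {'fx': 431.4935246185724, 'fy': 431.4935246185724, 'cx': 324.75755940820073, 'cy': 205.01530599089895, 'dist_coeffs': array([-0.00829545,  0.        ,  0.        ,  0.        ,  0.        ]), 'pose': array([[ 0.73922786, -0.43716719,  0.51227632, -0.17895029],
       [-0.67303694, -0.45275353,  0.58483802, -0.81833717],
       [-0.02373708, -0.77710945, -0.62891769,  0.99617301],
       [ 0.        ,  0.        ,  0.        ,  1.        ]])}
wrist {'fx': 325.06217310786633, 'fy': 325.06217310786633, 'cx': 323.1174186212892, 'cy': 201.17645031485816, 'dist_coeffs': array([-0.06177645,  0.        ,  0.        ,
[... 375 characters left out ...]
]])}
{'time_s': 0.15, 'joint_pos': array([-0.10261965,  0.43507942,  0.02498265,  1.57389673, -0.01163135,
        1.13399863, -0.07508432]), 'qvel': array([-0.00058135, -0.00046346, -0.00030175, -0.00300343,  0.0005566 ,
       -0.00240511,  0.00240197]), 'joint_efforts': array([ 1.93215681e-03, -6.70885992e+01,  1.02606665e+00, -3.16448736e+01,
        1.57136447e-02,  9.07747715e-03, -7.57739531e-05]), 'eef_pos': array([ 6.24608846e-01, -2.96732879e-05,  2.30692752e-01]), 'tcp_rot': array([-1.49919824,  1.56955944, -3.070049  ]), 'wrist_force': array([-0.93104061,  0.11150397, -0.01885409]), 'wrist_torque': array([ 0.03630895, -0.02329623, -0.03427764]), 'finger_gap': 0.08526361487233516}
```

View pics/scene0.png

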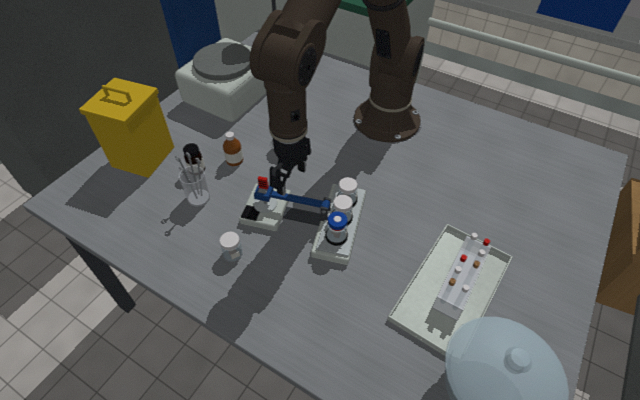

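View pics/side0.png

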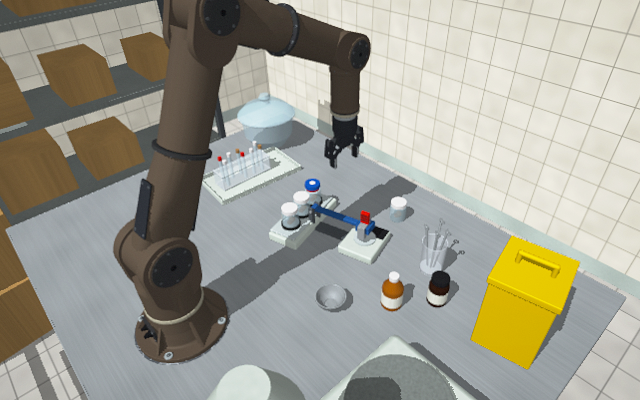

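View pics/wrist0.png

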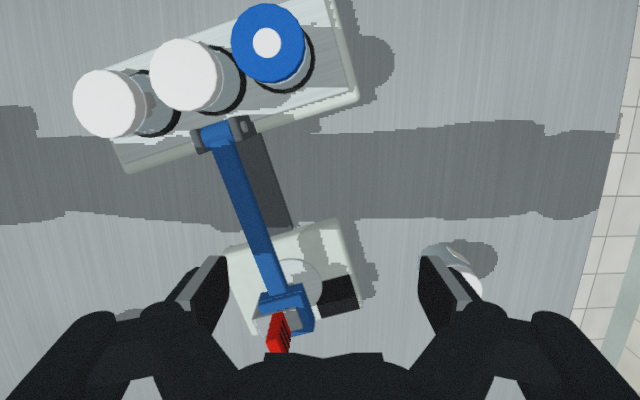

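The wrist view shows the white lids at about (109,103) and (187,75), the blue lid at (268,43), and the red tab at (279,333). I'll enlarge it for a closer reading.

```bash
cat > h.py <<'E'
import numpy as np, cv2
from scipy.spatial.transform import Rotation as Ro
from plant import *
def T_tool(s):
    T=np.eye(4);T[:3,:3]=Ro.from_euler('xyz',s['tcp_rot']).as_matrix();T[:3,3]=s['eef_pos'];return T
def cam(n,s=None):
    c=camera_info(n);K=np.array([[c['fx'],0,c['cx']],[0,c['fy'],c['cy']],[0,0,1]])
    P=c['pose'] if 'pose' in c else T_tool(s or state())@c['mount']
    return K,np.array(c['dist_coeffs']),P
def ray(C,uv):
    K,d,P=C;p=cv2.undistortPoints(np.array([[uv]],float),K,d)[0,0]
    v=P[:3,:3]@np.array([p[0],p[1],1]);return P[:3,3],v/np.linalg.norm(v)
def atz(C,uv,z):
    o,v=ray(C,uv);return o+v*(z-o[2])/v[2]
def tri(rs):
    A=np.zeros((3,3));b=np.zeros(3)
    for o,v in rs:
        M=np.eye(3)-np.outer(v,v);A+=M;b+=M@o
    p=np.linalg.solve(A,b);return p,[np.linalg.norm((np.eye(3)-np.outer(v,v))@(p-o)) for o,v in rs]
def proj(C,p):
    K,d,P=C;Q=np.linalg.inv(P);r=cv2.Rodrigues(Q[:3,:3])[0]
    return cv2.projectPoints(np.array(p,float).reshape(-1,1,3),r,Q[:3,3],K,d)[0][:,0]
def crop(src,x0,y0,x1,y1,k,out):
    im=cv2.imread(src)[y0:y1,x0:x1];cv2.imwrite(out,cv2.resize(im,None,fx=k,fy=k,interpolation=cv2.INTER_CUBIC))
E
python3 - <<'E'
from h import *
print(Ro.from_euler('xyz',state()['tcp_rot']).as_matrix().round(3))
C=cam('wrist')
for uv,z in [((109,103),.114),((187,75),.114),((268,43),.121),((279,333),.13)]: print(uv,atz(C,uv,z).round(4))
crop('pics/wrist0.png',50,0,370,200,2.5,'pics/w0a.png')
crop('pics/wrist0.png',220,250,340,360,5,'pics/w0b.png')
crop('pics/scene0.png',230,160,380,270,5,'pics/s0a.png')
crop('pics/side0.png',260,170,400,270,5,'pics/d0a.png')
E
```

```text
[[-0.001  1.    -0.   ]
 [-0.    -0.    -1.   ]
 [-1.    -0.001  0.   ]]
(109, 103) [0.4557 0.0767 0.114 ]
(187, 75) [0.5215 0.0961 0.114 ]
(268, 43) [0.5858 0.1166 0.121 ]
(279, 333) [ 0.5856 -0.124   0.13  ]
```

View pics/w0a.png

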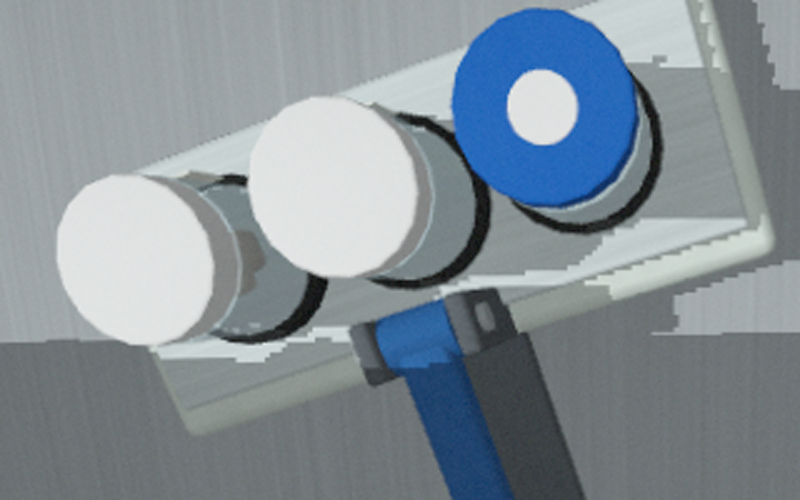

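View pics/w0b.png

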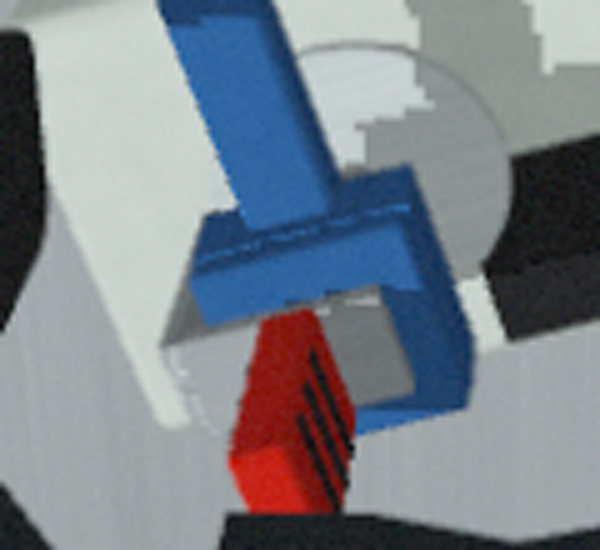

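View pics/s0a.png

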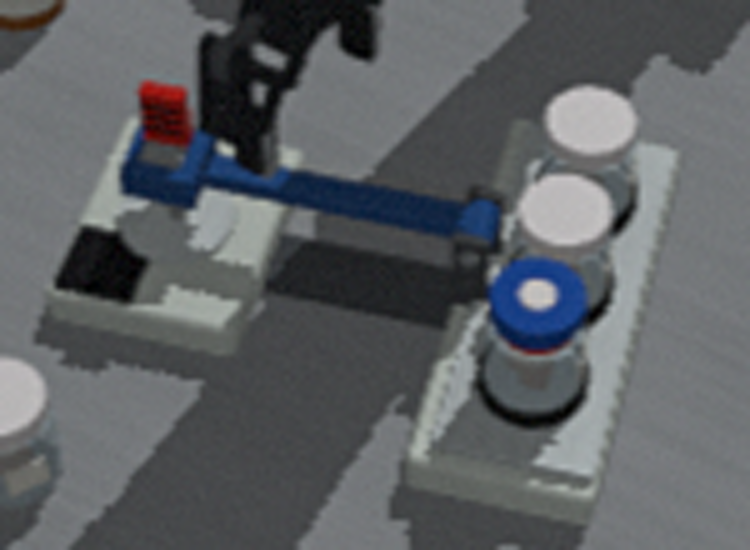

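View pics/d0a.png

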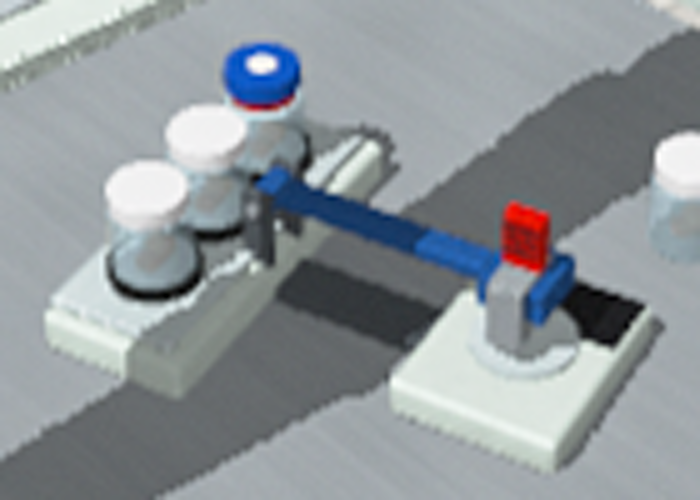

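```bash
cat > fit.py <<'E'
from h import *
from scipy.optimize import least_squares
W,S,D=cam('wrist'),cam('scene'),cam('side')
w=lambda a,b:(a/2.5+50,b/2.5); s=lambda a,b:(a/5+230,b/5+160); d=lambda a,b:(a/5+260,b/5+170)
obs=[(W,w(135,260),(-70,135,114)),(W,w(334,187),(0,135,114)),(W,w(545,108),(70,135,121)),
(S,s(591,122),(-70,135,114)),(S,s(567,211),(0,135,114)),(S,s(539,294),(70,135,121)),
(D,d(147,187),(-70,135,114)),(D,d(206,132),(0,135,114)),(D,d(262,66),(70,135,121)),
(D,d(508,207),(-10,-91,142)),(D,d(549,213),(-10,-119,142)),
(S,s(143,86),(-4,-119,142)),(S,s(188,90),(-4,-91,142))]
def tr(p,x): 
    c,sn=np.cos(x[2]),np.sin(x[2]);p=np.array(p)/1e3
    return np.array([x[0]+c*p[0]-sn*p[1],x[1]+sn*p[0]+c*p[1],p[2]])
def f(x): return np.concatenate([proj(C,tr(p,x))[0]-uv for C,uv,p in obs])
r=least_squares(f,[.55,-.03,.3],loss='soft_l1')
print(r.x);print(f(r.x).reshape(-1,2).round(1))
r2=least_squares(lambda x:f(x)[:6],r.x);print(r2.x)
print('blue',tr((70,135,121),r.x),'tab',tr((-4,-105,127),r.x))
for z in (117,119,121,123): print(z, [np.round(proj(C,tr((70,135,z),r.x))[0]-uv,1) for C,uv,p in (obs[2],obs[5],obs[8])])
E
python3 fit.py
```

```text
[ 0.55746395 -0.03297339  0.29236957]
[[ 0.2 -0.1]
 [-0.4 -0. ]
 [-0.3  0. ]
 [-0.4 -0.2]
 [-0.8 -0.1]
 [-0.7  0.9]
 [-0.1 -0.9]
 [-0.  -1.4]
 [-0.2 -0.6]
 [-1.5  0. ]
 [-1.5  1.7]
 [-1.2  0.3]
 [-1.   1.3]]
[ 0.55758743 -0.03299057  0.29229199]
blue [0.58558343 0.11647324 0.121     ] tab [ 0.58389701 -0.13467046  0.127     ]
117 [array([0.6, 1. ]), array([-0.8,  1.8]), array([-0.1,  0.3])]
119 [array([0.2, 0.5]), array([-0.7,  1.4]), array([-0.1, -0.1])]
121 [array([-0.3,  0. ]), array([-0.7,  0.9]), array([-0.2, -0.6])]
123 [array([-0.7, -0.5]), array([-0.7,  0.5]), array([-0.2, -1.1])]
```

The three views agree to about 2 mm: yaw is 0.292 and the blue lid is at (0.5856, 0.1165). Next I check where the bystanders are and press the lid.

```bash
python3 - <<'E'
from h import *
D=cam('side')
for n,uv,z in [('spare',(398,203),.074),('cup',(436,235),.08),('amber',(393,277),.12),('dark',(439,276),.1),('bowl',(333,292),.04)]: print(n,atz(D,uv,z).round(3))
close_gripper()
print(state()['eef_pos'],state()['finger_gap'])
x,y=.5856,.1165
movel([x,y,.16],max_speed=.15)
movel([x,y,.130],max_speed=.05)
s0=state();print(s0['eef_pos'],s0['wrist_force'])
im=snapshot('side');cv2.imwrite('pics/d1.png',im[:,:,::-1]);crop('pics/d1.png',260,120,400,240,5,'pics/d1a.png')
E
```

```text
spare [ 0.759 -0.126  0.074]
cup [ 0.715 -0.313  0.08 ]
amber [ 0.46  -0.355  0.12 ]
dark [ 0.568 -0.429  0.1  ]
bowl [ 0.354 -0.234  0.04 ]
[6.25025959e-01 6.92377165e-07 2.31323469e-01] 5.547135419593232e-07
[0.58572732 0.11655846 0.13006609] [0.12460801 0.69442858 0.97703945]
```

View pics/d1a.png

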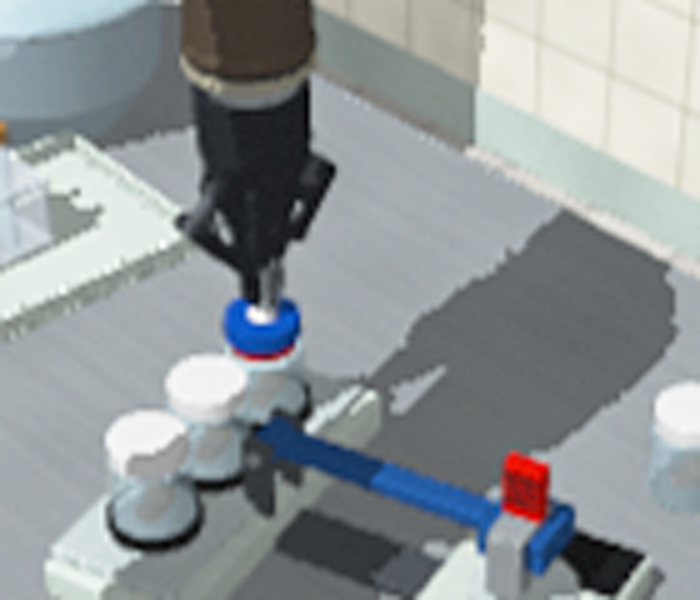

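The closed fingertips are just above the middle of the blue lid. The red seal ring is still visible under it, so the lid is still up. Pressing now.

```bash
python3 - <<'E'
from h import *
x,y=.5856,.1165
z=.130
while z>.104:
    z-=.001
    movel([x,y,z],max_speed=.03)
    s=state();F=s['wrist_force'];print(round(z,4),s['eef_pos'].round(4),F.round(1))
    if F[2]>22: break
pause(.3)
print(state()['wrist_force'].round(1),state()['eef_pos'],state()['time_s'])
E
```

```text
0.129 [0.5856 0.1166 0.1292] [-0.8  1.   0. ]
0.128 [0.5856 0.1165 0.128 ] [-0.1  0.3  0.3]
0.127 [0.5855 0.1165 0.1269] [-0.2 -0.7 -0. ]
0.126 [0.5856 0.1165 0.1259] [ 0.8 -0.  -0.2]
0.125 [0.5856 0.1165 0.1249] [-0.3 -0.5  0.3]
0.124 [0.5856 0.1165 0.1239] [-0.1  0.5 -0.1]
0.123 [0.5856 0.1165 0.1229] [0.  0.4 0.3]
0.122 [0.5856 0.1165 0.1222] [-0.7 -1.3  2.9]
0.121 [0.5856 0.1165 0.1212] [-1.6  0.1  4.6]
0.12 [0.5857 0.1165 0.1201] [-0.7 -0.7  4.1]
0.119 [0.5857 0.1165 0.1191] [-1.3 -0.3  4.2]
0.118 [0.5857 0.1165 0.118 ] [-0.7  0.1  4.5]
0.117 [0.5857 0.1165 0.117 ] [-2.2 -0.7  4.1]
0.116 [0.5857 0.1165 0.116 ] [-1.4 -0.3  4.5]
0.115 [0.5856 0.1165 0.115 ] [0.1 0.1 4.2]
0.114 [0.5857 0.1165 0.1141] [-1.7 -0.1  5.5]
0.113 [0.5857 0.1165 0.114 ] [-4.4 -1.6 14.1]
0.112 [0.5858 0.1165 0.1139] [-8.2 -2.1 23.5]
[-7.1 -1.4 22.5] [0.58581149 0.11655044 0.11393149] 7.6167
```

The lid bottomed out hard at z = 0.1139, against a nominal 0.114. Now I back off and look at the tab from above.

```bash
cat >> h.py <<'E'
YAW=.2923
def tool(th=0.,yaw=YAW):
    """tool down, jaws along shaker x, tilted with drawbar angle th (end up)"""
    ux=np.array([np.cos(yaw),np.sin(yaw),0]);
    R=np.column_stack([[0,0,-1],ux,np.cross([0,0,-1],ux)])
    R=Ro.from_rotvec(-th*ux).as_matrix()@R
    return R
def eul(R): return list(Ro.from_matrix(R).as_euler('xyz'))
E
python3 - <<'E'
from h import *
movel([.5856,.1165,.19],max_speed=.15)
move_to([.5635,-.07,.235],eul(tool()))
open_gripper()
s=state();print(s['eef_pos'],s['time_s'],s['joint_pos'].round(2))
np.save('s2.npy',s,allow_pickle=True)
for n in ('wrist','side'):
    im=snapshot(n);cv2.imwrite(f'pics/{n}2.png',im[:,:,::-1])
crop('pics/side2.png',260,170,400,270,5,'pics/d2a.png')
C=cam('wrist',s)
print(proj(C,[.5839,-.1347,.127]))
E
```

```text
[ 0.56351046 -0.07003424  0.23502463] 9.8583 [ 0.05  0.34 -0.03  1.71  0.01  1.09  0.31]
[[322.85748099 273.64007647]]<sys>:0: UserWarning: Gimbal lock detected. Setting third angle to zero since it is not possible to uniquely determine all angles.
```

View pics/wrist2.png

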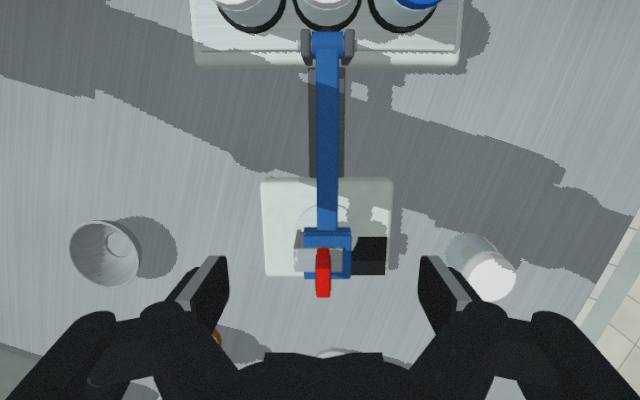

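View pics/d2a.png

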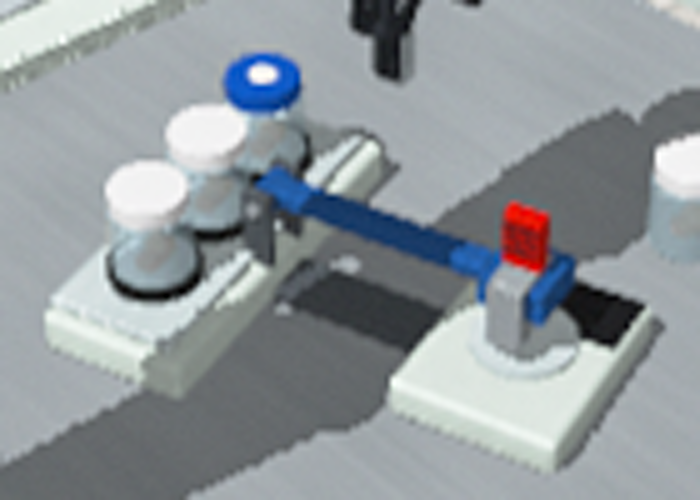

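The side view now shows the blue lid seated with no red ring. In the wrist view the tab is at about (323,273), matching the predicted (322.9,273.6) and centred between the jaws. I'll check its top edge.

```bash
python3 -W ignore - <<'E'
from h import *
s=np.load('s2.npy',allow_pickle=True).item();C=cam('wrist',s)
x=(.5575,-.033,.2923)
im=cv2.imread('pics/wrist2.png')
def tr(p):
    c,sn=np.cos(x[2]),np.sin(x[2]);p=np.array(p)/1e3
    return np.array([x[0]+c*p[0]-sn*p[1],x[1]+sn*p[0]+c*p[1],p[2]])
P=[(a,b,142) for a in(-10,2) for b in(-119,-91)]
for p in P: print(p,proj(C,tr(p))[0].round(1))
c=cv2.resize(im[210:320,260:400],None,fx=5,fy=5,interpolation=cv2.INTER_CUBIC)
for p in P:
    u=(proj(C,tr(p))[0]-[260,210]+.5)*5; cv2.circle(c,tuple(int(v) for v in u),3,(0,255,0),-1)
cv2.imwrite('pics/w2a.png',c)
E
```

```text
(-10, -119, 142) [315.7 297.4]
(-10, -91, 142) [315.5 267.5]
(2, -119, 142) [330.  297.4]
(2, -91, 142) [330.3 267.5]
```

View pics/w2a.png

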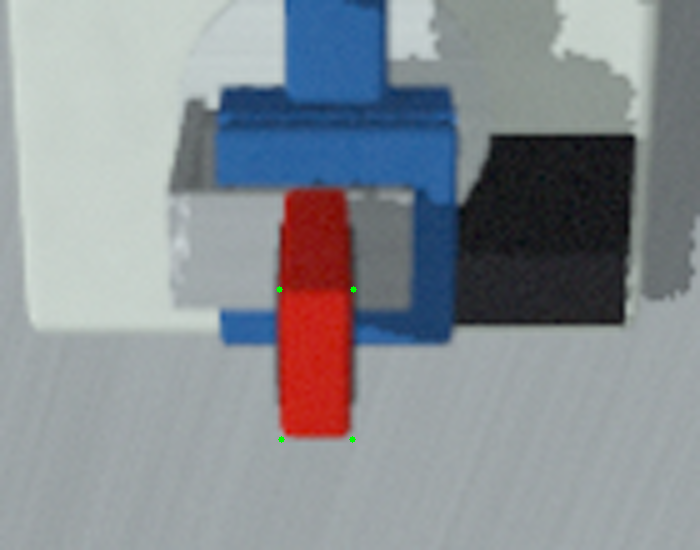

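The predicted tab-top corners lie on the image. Descending and gripping.

```bash
python3 -W ignore - <<'E'
from h import *
ux=np.array([np.cos(YAW),np.sin(YAW),0])
p=np.array([.5839,-.1347,.110])-.0005*ux
E=eul(tool())
movel([p[0],p[1],.19],max_speed=.15,ori=E)
movel(list(p),max_speed=.06)
s=state();print(s['eef_pos'],s['wrist_force'].round(1))
close_gripper();pause(.2)
s=state();print(s['eef_pos'],s['wrist_force'].round(1),s['finger_gap'],s['time_s'])
im=snapshot('side');cv2.imwrite('pics/side3.png',im[:,:,::-1]);crop('pics/side3.png',260,150,400,270,5,'pics/d3a.png')
im=snapshot('wrist');cv2.imwrite('pics/wrist3.png',im[:,:,::-1])
E
```

```text
[ 0.58368592 -0.13490791  0.11040231] [ 0.3  1.  -0.3]
[ 0.58293293 -0.13499615  0.11003281] [-5.  -0.9  5.7] 0.011159062661008908 13.0
```

View pics/d3a.png

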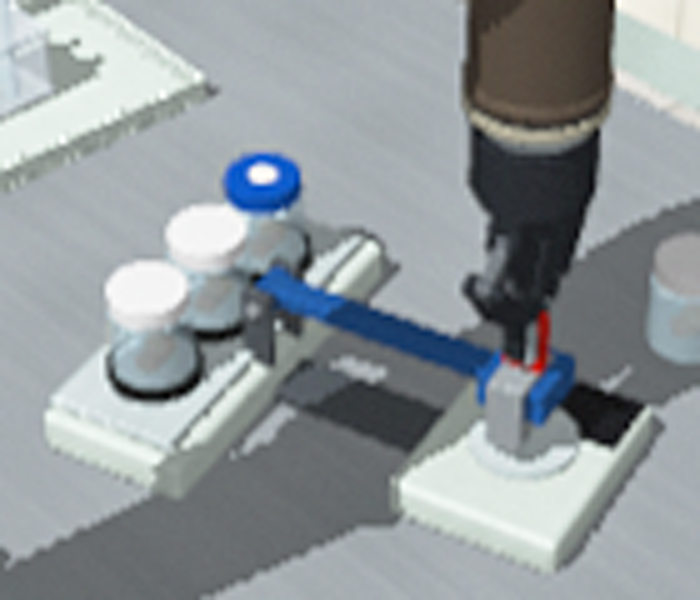

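View pics/wrist3.png

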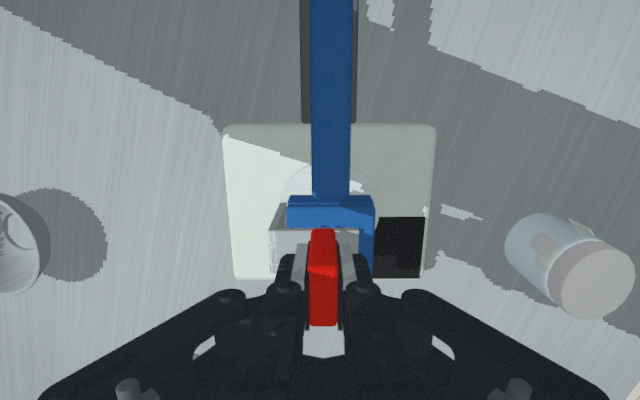

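The tab is firmly gripped with the latch still shut. Pulling in increments along -x of the drawbar.

```bash
python3 -W ignore - <<'E'
from h import *
ux=np.array([np.cos(YAW),np.sin(YAW),0])
p=np.array([.58293,-.1350,.1100])
np.save('p0.npy',p)
for t in (.003,.006,.009,.0115):
    movel(list(p-t*ux),max_speed=.03);pause(.05)
    s=state();d=s['eef_pos']-p;print(t,(-d@ux).round(4),d.round(4),'Fu',(s['wrist_force']@ux).round(1),s['wrist_force'].round(1),s['finger_gap'])
pause(.15)
im=snapshot('wrist');cv2.imwrite('pics/wrist4.png',im[:,:,::-1]);crop('pics/wrist4.png',240,150,440,290,4,'pics/w4a.png')
E
```

```text
0.003 0.0018 [-0.0017 -0.0005  0.0002] Fu 4.0 [ 4.   0.8 -1. ] 0.010862143862080252
0.006 0.0051 [-0.0049 -0.0015  0.0002] Fu 4.7 [ 4.4  1.7 -0.4] 0.011642438530889136
0.009 0.008 [-0.0077 -0.0023  0.0002] Fu 6.0 [ 6.   0.9 -0.8] 0.01111376066925129
0.0115 0.0103 [-0.0099 -0.003   0.0002] Fu 6.4 [ 6.5  0.5 -2.3] 0.011213881173215097
```

View pics/w4a.png

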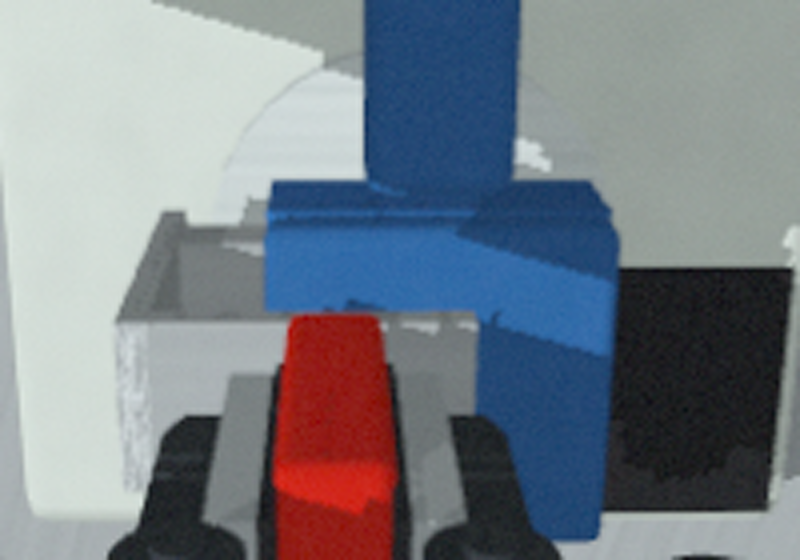

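The latch is about 10 mm open with 6.4 N on it, which matches the spring. Lifting along the hinge arc.

```bash
python3 -W ignore - <<'E'
from h import *
ux=np.array([np.cos(YAW),np.sin(YAW),0]);uy=np.array([-ux[1],ux[0],0])
p=np.load('p0.npy')-.0115*ux
h=np.array([.5575,-.033,0])+.085*uy+[0,0,.08]
q=inverse_kinematics(list(h+Ro.from_rotvec(-.31*ux).apply(p-h)),eul(tool(.31)));print(None if q is None else np.round(q,2))
for th in np.linspace(0,.31,9)[1:]:
    R=Ro.from_rotvec(-th*ux)
    movel(list(h+R.apply(p-h)),max_speed=.05,ori=eul(tool(th)))
    s=state();print(th.round(3),s['eef_pos'].round(4),s['wrist_force'].round(1),round(s['finger_gap'],4),s['time_s'])
    if np.linalg.norm(s['wrist_force'])>35: print('STOP');break
pause(.3)
for n in('side','scene','wrist'):
    im=snapshot(n);cv2.imwrite(f'pics/{n}5.png',im[:,:,::-1])
crop('pics/side5.png',260,140,400,260,5,'pics/d5a.png')
crop('pics/scene5.png',230,150,380,270,5,'pics/s5a.png')
E
```

```text
[-0.2   0.38  0.16  1.91  0.33  0.82  0.02]
0.039 [ 0.5729 -0.1365  0.1179] [ 7.1  0.9 -2.8] 0.0114 14.8167
0.078 [ 0.5725 -0.135   0.1252] [ 6.9  1.2 -3. ] 0.0113 15.1167
0.116 [ 0.5719 -0.1332  0.1324] [ 6.3  1.  -2.6] 0.0112 15.4167
0.155 [ 0.5713 -0.1311  0.1395] [ 5.9  0.4 -3. ] 0.0114 15.7167
0.194 [ 0.5705 -0.1288  0.1466] [ 7.5  0.4 -1.9] 0.011 16.0167
0.232 [ 0.5698 -0.1262  0.1535] [ 6.4  1.5 -2.3] 0.011 16.3167
0.271 [ 0.5689 -0.1233  0.1603] [ 6.7  0.7 -2.8] 0.0111 16.6167
0.31 [ 0.568  -0.1203  0.1671] [ 7.2  0.7 -2.2] 0.0114 16.9167
```

View pics/d5a.png

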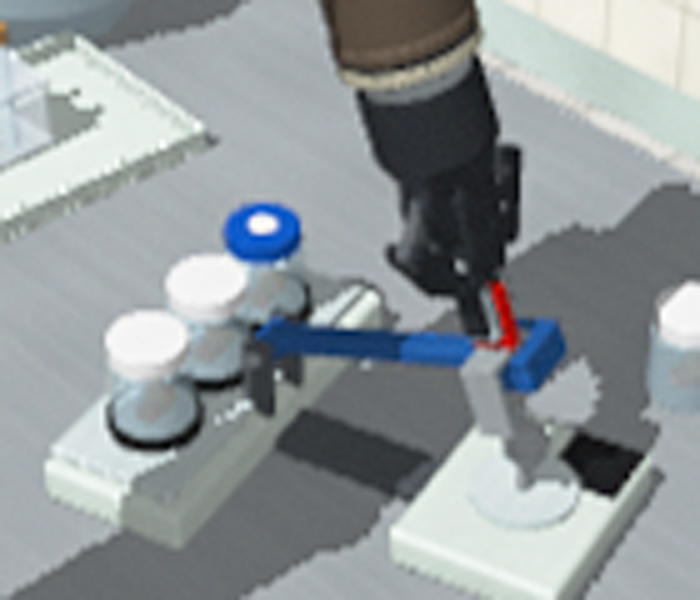

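View pics/s5a.png

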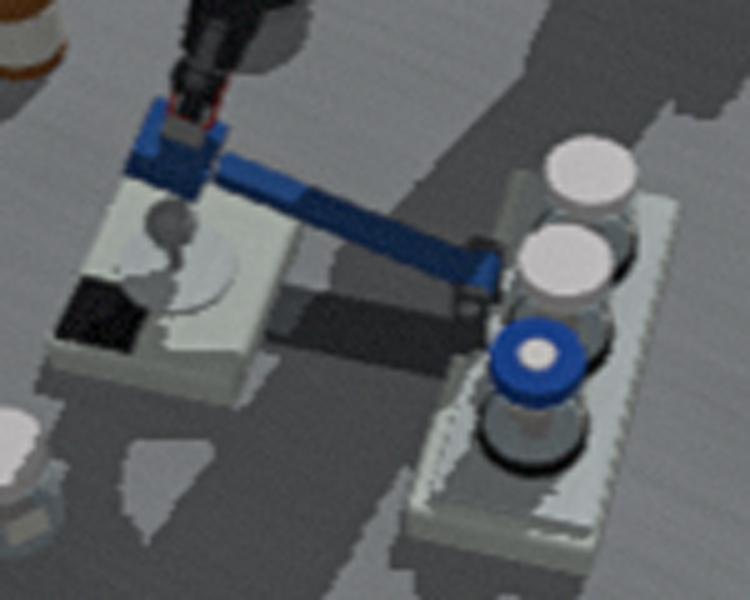

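View pics/wrist5.png

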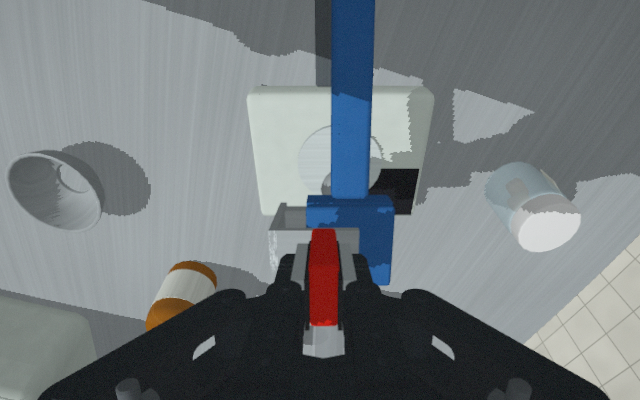

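The ball stud is exposed, the drawbar end is raised about 57 mm, and the lid is still seated. I check that it is holding still, then hand in.

```bash
python3 - <<'E'
from h import *
pause(.5);a=state();pause(.3);b=state()
print((b['eef_pos']-a['eef_pos']).round(5),np.abs(b['qvel']).max(),b['wrist_force'].round(1),b['finger_gap'],b['time_s'])
hand_in()
E
```

```text
[ 0.e+00 -3.e-05 -1.e-05] 0.0014601357231292032 [ 6.2  0.8 -3.1] 0.010853136746050313 18.1667
the job is handed in; nothing more can be done
```

The job is handed in at 18.2 s of the 45 s allowed. The blue lid is fully home, and the gripper is holding the drawbar's end steady above the ball stud.

- **Lid:** I pressed it with the closed fingers until it stopped hard at z = 0.1139 m (nominal 0.114 m), with about 23 N on the tool. The red ring under the lid was gone in the pictures afterwards.
- **Latch:** I gripped the red tab and pulled it about 10 mm towards the robot with the coupler still down. The measured 6.4 N matches the spring at that travel.
- **Lift:** I followed the hinge arc to 0.31 rad, which by the geometry puts the coupler about 57 mm up. The tool point itself rose 57 mm, and the scene picture shows the ball stud exposed.
- **Last checks:** The tool moved less than 0.05 mm over 0.3 s, and the tab was still gripped with an 11 mm finger gap and about 7 N on the tool. I did not measure the bystanders again. The last pictures showed none touched or out of place.

No check failed or disagreed.

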